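# Load the scraper into the tool caddy and hold the caddy up

## Robot

A 6-joint arm with a two-finger parallel gripper is mounted at the origin on the work surface. World frame = base frame: x ahead of the robot, y to its left, z up, the work surface at z = 0. Lengths are in mm, angles in rad, forces in N, time in s.
With the tool pointing down it reaches from about 300 to 875 mm from the base axis. Payload 6.4 kg.
Tool frame: the origin (TCP) lies on the mounting face of the last link; the fingertips stand 173 mm ahead of it and the grasp point (between the pads) lies 155 mm ahead of it; y points along the fingers, x is the direction in which the jaws open and shut, and the axes are right-handed (so a half turn about y gives the same grasp; the last joint's range is limited). The gripper opens to 85 mm and grips with 20 to 120 N. Pads are 22 mm wide; open, the fingers measure 114 mm over their backs; the gripper's body (76 mm by 85 mm) begins 54 mm behind the grasp point. The pads swing forward as they close: fully open they stand 13 mm farther back than shut.
Start: joints at [-1.501, 0.181, 1.607, -0, 1.354, -0.206], TCP at [156.598, -553.281, 404.688] pointing down, gripper open.
Joint ranges: [-2.99, 2.99], [-0.89, 2.07], [0.3, 2.58], [-1.14, 4.28], [0, 2.63], [-3.12, 3.12]. Speed limits (rad/s): [2.57, 2.57, 3.01, 3.14, 3.14, 3.14].

## Interface

Orientations are given as a unit quaternion [w, x, y, z].
In Python, from bench import sensors, vision, manip gives the robot as it stands.
- The arm moves only by the tool servo_tool, never from a script. Its argument "motion" is a list of rows, each a list of 3 entries, a list of its own where there are three numbers: the shift along the world's x, y, z in m, then the turn about the world's z in rad, then the closure, from -1 (fully open) to 1 (shut), so that 0 is half open. In form: [[[dx, dy, dz], roll, fingers], ...]. A call has 1 to 8 rows; each row is the pose to reach, as a shift and turn from the pose commanded when the call began; what a row does not reach only later rows make up. A row lasts 1/8 s, in which the tool goes at most 62.5 mm and 10.7 degrees, less where a joint would pass 70% of its speed; a pose out of reach is approached as far as the arm can. A call with a gripper value outside its range is refused whole. The fingers move at their own pace and stop on an object; the grip force is fixed at half the most. Time passes only in rows, so rows that repeat a pose let the fingers close. It gives the time, the measured TCP pose, the force and the opening at its end, in the units of the state.
- sensors.observe(): the state, without advancing time (a new reading comes with each control period).
- vision.capture(name): name is "scene" or "top" or "wrist"; returns a dict with "pixels" (384x512x3 uint8, red, green, blue), "z_map" (384x512 float32, mm along the optical axis (not along the pixel's ray), 0 where there is no reading), "vfov" (degrees; the focal length in pixels is half the picture's height over the tangent of half this angle, whatever the lens; pixels are square), "cx", "cy" (the principal point, pixels), "k1" (the pictures are not rectified: a ray, as slopes to the right and down, at radius r is drawn at 1 + k1 r^2 times it, then the intrinsics apply), "R" (3x3) and "t" (3): a world point X has camera coordinates R X + t; the wrist camera has in their place "hand_eye" (4x4, takes a point from camera to tool coordinates, whose origin is the TCP and whose axes are the tool frame's). Camera axes: x right, y down, z forward; pixel columns grow to the right and rows downward; lengths in mm; the calibration is good to about 2 mm. A picture is of the moment at which its call begins: read the wrist's pose just before it.
- manip.job_done(): hands the job in, once; it reports no verdict.
The state is a dict: "time_s": time; "qpos": joint angles; "joint_velocities": joint speeds; "tau": joint torques, N m; "ee_pos": TCP position; "tcp_rot": TCP orientation; "ft_force": force on the tool from outside, world axes, zero at the start; "moment": the same for the moment, N m; "width": opening from 0.0 (shut) to 1.0 (fully open).
Only numpy, scipy, OpenCV 4.12 (cv2) and the standard library are available. Lean on these libraries where they do the work, as an engineer would, in place of code of your own. Each camera call takes 0.05 s, during which the arm holds its last target. There are 200 camera calls.

## Task

Take the scraper out of the wooden block, slide it blade-first all the way down into the slot of the green tool caddy while the caddy stands on the bench, and let go of it. Then lift the caddy by its wooden handle bar straight up to about 10 cm above the bench and finish holding it there, level and still, with the scraper in its slot: do not put it down or let go. Keep the caddy from tipping throughout, and leave the oil can, the wrench and the steel collar where they are.

Things in the scene. Friction and masses are not known exactly. Their poses are not given: they have to be found in the camera images.
- scraper: Hand scraper, standing blade-down in the wooden block. Origin: middle of the blade's lower edge; z up along the tool, x along the blade's width, y through its thickness. Steel blade 60 (x) x 4 (y) mm, z = 0 to 62; steel ferrule 34 x 12 mm, z = 60 to 68; straight wooden handle 30 (x) x 18 (y) mm, z = 66 to 125 (top). The same after a half turn about z. About 0.14 kg.
- block: Dark wooden block, fixed to the bench, 120 (x) x 80 (y) x 50 mm high. Origin: centre of its underside. One slot in the middle of its top, 68 mm along x, 9 mm along y, 40 mm deep (floor at z = 10): the scraper starts standing on this floor, its x along the block's x to about 2 degrees.
- caddy: Loose green sheet-metal tray on the bench, 160 (x) x 200 (y) mm, walls 30 mm high, about 0.67 kg. Origin: centre of its underside; z up. Posts at x = +-73, y = 0, 24 mm wide, carry the handle bar. On the +y side a dark steel slot holder, on the -y side a grey drill stand (y = -72) with drills up to 85 mm high. Its centre of mass with the scraper lies within 10 mm of below the bar's middle.
- caddy_bar: The caddy's wooden handle bar, rigidly part of the caddy: 152 mm along its x, 16 mm thick (y), 25 mm high (z). Origin: its middle, which is 162.5 mm above the caddy's underside over the middle of the caddy; axes as the caddy's.
- caddy_slot (a point): Middle of the floor of the caddy's slot: 70 mm to +y of the caddy's centre, 10 mm above its underside; axes as the caddy's. Slot 68 mm along x, 9 mm along y, straight from the floor to 55 mm above the underside (45 mm deep); above that, lips on both y sides flare at 45 degrees to a mouth about 28 mm wide at 63 mm. The scraper fully home has its origin here.
- oil_can: Bystander: plain steel can, 60 mm across, 110 mm high, standing; origin at the centre of its underside.
- wrench: Bystander: steel wrench lying flat on the bench; origin under its middle.
- collar: Bystander: dark steel ring 70 mm outside, 30 mm high, lying flat; origin at the centre of its underside.
Things that resemble listed ones, but are neither listed nor needed, are in the scene too. Several things look just like the block: the one meant starts nearest to the robot's base. There is more than one size of the scraper; the one meant has the size given above.

How it is judged:
By the outcome, as a careful person would: the job done as asked, in the order asked, and still so for the second after the job is handed in, while the arm keeps its last pose, push and grip.
It also fails if it takes over 59 s, if anything falls off the work surface, if the arm or the gripper's body presses on something with over 40 N, if the wrist force passes 120 N, or if a joint passes its speed limit or range.

## Working session

There is one attempt and no reset: what is moved stays moved. The work goes in short steps, Python scripts to look and compute and a tool call to move; the robot and the scene stay as the last step left them, time stands still between calls to the robot, and variables do not carry over. Pictures are saved under pics/ and viewed, about 8 in all and at most 12, crops included, and the job is handed in when it is done.

Besides the shell and the picture viewer there is one more tool, called after "Call:" as name([rows], argument=value, ...), one row to a line, values as JSON. servo_tool: Moves the arm, as the interface text tells. Its arguments: {"type":"object","properties":{"motion":{"type":"array"}},"required":["motion"]}

```bash
mkdir -p pics
cat > h.py <<'E'
import numpy as np, cv2, pickle
from bench import sensors, vision, manip
from scipy.spatial.transform import Rotation as Ro
def cap(n):
    s=sensors.observe(); c=vision.capture(n)
    if n=="wrist":
        q=np.array(s["tcp_rot"]); T=np.eye(4); T[:3,:3]=Ro.from_quat(q[[1,2,3,0]]).as_matrix(); T[:3,3]=s["ee_pos"]
        M=np.linalg.inv(T@np.array(c["hand_eye"])); c["R"]=M[:3,:3]; c["t"]=M[:3,3]
    c["R"]=np.array(c["R"]); c["t"]=np.array(c["t"]).ravel()
    return c
def slopes(c,uv):
    uv=np.asarray(uv,float).reshape(-1,2); f=192/np.tan(np.radians(c["vfov"])/2)
    d=(uv-[c["cx"],c["cy"]])/f; u=d.copy()
    for _ in range(30): u=d/(1+c["k1"]*(u**2).sum(1,keepdims=True))
    return u
def onplane(c,uv,z):
    u=slopes(c,uv); d=np.c_[u,np.ones(len(u))]@c["R"]; o=-c["R"].T@c["t"]
    return o+d*((z-o[2])/d[:,2])[:,None]
def cloud(c):
    v,u=np.mgrid[:384,:512]; s=slopes(c,np.c_[u.ravel(),v.ravel()]); z=c["z_map"].ravel().astype(float)
    P=(np.c_[s,np.ones(len(s))]*z[:,None]-c["t"])@c["R"]; P[z==0]=np.nan
    return P.reshape(384,512,3)
def proj(c,X):
    p=np.asarray(X,float).reshape(-1,3)@c["R"].T+c["t"]; u=p[:,:2]/p[:,2:]; f=192/np.tan(np.radians(c["vfov"])/2)
    return u*(1+c["k1"]*(u**2).sum(1,keepdims=True))*f+[c["cx"],c["cy"]]
def save(n,img): cv2.imwrite("pics/"+n,img[...,::-1])
E
python3 - <<'E'
from h import *
a=cap("scene");b=cap("top")
pickle.dump((a,b),open("c0.pkl","wb"))
save("both.png",cv2.resize(np.vstack([a["pixels"],b["pixels"]]),None,fx=.78,fy=.78,interpolation=cv2.INTER_AREA))
for c in(a,b): print(-c["R"].T@c["t"],c["R"][2],c["vfov"],c["k1"],(c["z_map"]==0).mean())
print(sensors.observe())
E
```

```text
[1061.67790722  733.50797329  673.38486203] [-0.46642586 -0.63706604 -0.61367237] 57.64591589023554 -0.07984060990556599 0.003911336263020833
[ 603.35764302  127.15591653 1078.42411792] [ 0.05286365  0.0109525  -0.99854168] 57.232205373416804 -0.028426609164228293 0.004130045572916667
{'time_s': 0.1, 'qpos': array([-1.50132132e+00,  1.81470652e-01,  1.60791709e+00,  1.39089808e-05,
        1.35381812e+00, -2.06297105e-01]), 'joint_velocities': array([-0.00283617, -0.00196089, -0.00344085,  0.00063354,  0.00057233,
        0.00186416]), 'tau': array([ 4.24857826e-04, -4.45874119e+01, -3.52239561e+01, -2.54399574e-04,
        4.08853433e-03,  1.46712398e-05]), 'ee_pos': array([ 156.57061935, -553.03093638,  403.86744388]), 'tcp_rot': array([ 0.56441142, -0.56354525,  0.42690149, -0.42615915]), 'ft_force': array([ 0.11929582, -0.21737836,  0.45771468]), 'moment': array([-0.0362978 ,  0.05740846,  0.04422664]), 'width': 0.9984584899100061}
```

View pics/both.png

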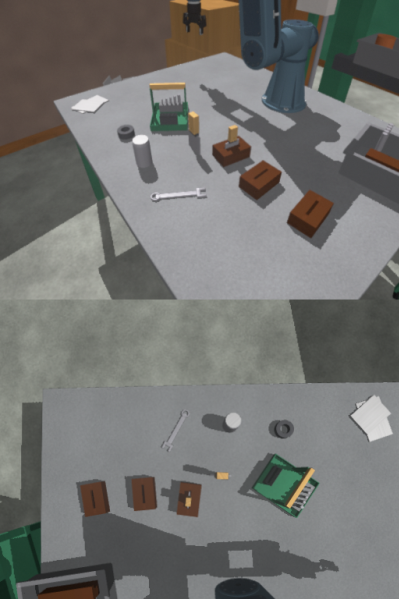

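The upper picture (scene) shows the caddy at (170,110), the can (142,150), the collar (125,131), the wrench (178,195) and three dark blocks at (232,150), (260,180) and (310,213). A scraper stands in the first block, and another scraper-like tool is at (193,125). In the top view the blocks are at (188,499), (143,493) and (95,497), the second tool at (222,475) and the caddy at (285,487). Next I measure these and take an enlarged crop.

Run:
```python
from h import *
a,b=pickle.load(open("c0.pkl","rb"))
save("crop.png",np.vstack([cv2.resize(a["pixels"][95:255,180:420],None,fx=2.5,fy=2.5,interpolation=cv2.INTER_CUBIC)[:, :600],cv2.resize(b["pixels"][185:285,210:450],None,fx=2.5,fy=2.5,interpolation=cv2.INTER_CUBIC)[:250,:600]]))
def rect(P): 
    P=P[:,:2].astype(np.float32); r=cv2.minAreaRect(P); return np.round(r[0],1),np.round(r[1],1),round(r[2],1)
for nm,c in(("scene",a),("top",b)):
    P=cloud(c); hsv=cv2.cvtColor(c["pixels"],cv2.COLOR_RGB2HSV)
    H,S,V=[hsv[...,i].astype(int) for i in range(3)]
    inb=(P[...,0]>150)&(P[...,0]<950)&(np.abs(P[...,1])<800)
    masks={"wood":(H>10)&(H<25)&(S>90)&(V>130)&(P[...,2]>5),"brown":(H<12)&(S>90)&(V<150)&(P[...,2]>40)&(P[...,2]<60),"green":(H>40)&(H<90)&(S>70)&(P[...,2]>3),"any":(P[...,2]>8)}
    for k,m in masks.items():
        n,l,st,ce=cv2.connectedComponentsWithStats((m&inb).astype(np.uint8))
        for i in range(1,n):
            if st[i,4]<40: continue
            Q=P[l==i]; print(nm,k,ce[i].round(),st[i,4],"z",np.nanpercentile(Q[:,2],[2,50,98]).round(1),*rect(Q))
```

```text
scene wood [215. 110.] 319 z [154.1 166.2 174.3] [ 546.9 -208.2] [ 20.7 146.4] 55.3
scene wood [249. 151.] 123 z [119.6 156.8 163.6] [591.2  45.6] [22.  38.6] 2.5
scene wood [299. 168.] 111 z [ 81.6 120.6 136. ] [502.5 163.3] [16.6 26.8] 89.3
scene brown [296. 190.] 575 z [41.2 49.3 51.9] [501.4 162.4] [ 79.7 118.3] 82.4
scene brown [334. 225.] 1054 z [41.5 49.1 51.4] [525.7 331.7] [119.8  79.9] 4.0
scene brown [400. 267.] 1294 z [42.1 48.9 51.4] [507.1 521.6] [124.2  79. ] 9.5
scene green [217. 154.] 616 z [ 3.1 16.9 79. ] [ 544.5 -209.6] [206.5 159.6] 54.9
scene any [246.  18.] 615 z [254.6 342.4 419.8] [ 177.8 -560.5] [ 46.6 136.6] 5.9
scene any [334.  42.] 4555 z [267.  389.  498.6] [251.2  37. ] [115.9 199.6] 50.5
scene any [216. 137.] 1741 z [  9.6  38.9 173.4] [ 545.5 -208.8] [204.1 161.1] 54.9
scene any [249. 168.] 630 z [ 11.9  94.1 162.9] [590.  43.] [25.  81.7] 3.3
scene any [161. 168.] 280 z [ 9.1 25.3 29.3] [ 764.3 -210.1] [66.2 67. ] 22.0
scene any [297. 189.] 1420 z [ 11.   49.1 134. ] [499.8 161.1] [ 83.4 123.3] 81.4
scene any [182. 193.] 814 z [ 10.7  76.7 111.1] [ 7
[... 1370 characters left out ...]
p any [379. 242.] 1666 z [ 11.6  42.4 177.1] [ 542.4 -211.9] [204.4 161.5] 55.0
top any [349. 225.] 336 z [11.2 55.5 64.9] [ 583.  -153.4] [32.3 76.1] 55.8
top any [283. 225.] 176 z [ 77.7 161.4 165. ] [587.5  42.3] [75.2 20.9] 89.1
top any [185. 249.] 1229 z [12.9 49.6 53.7] [521.5 328.4] [120.7  81.1] 4.4
top any [121. 255.] 1322 z [14.1 49.4 53.4] [504.2 519.9] [120.6  84.8] 9.6
top any [243. 256.] 1156 z [ 37.9  50.1 135.7] [498.1 157.2] [ 80.  120.5] 82.0
top any [ 88. 359.] 2256 z [ 10.2  97.5 108.8] [184.3 608.4] [114.  328.3] 8.5
top any [309. 372.] 1602 z [272.2 341.8 391.2] [284.3  16. ] [ 25.3 143.9] 11.4
top any [ 92. 374.] 1406 z [30.5 88.1 93.3] [175.7 605.8] [209.8  47.2] 88.8
```

View pics/crop.png

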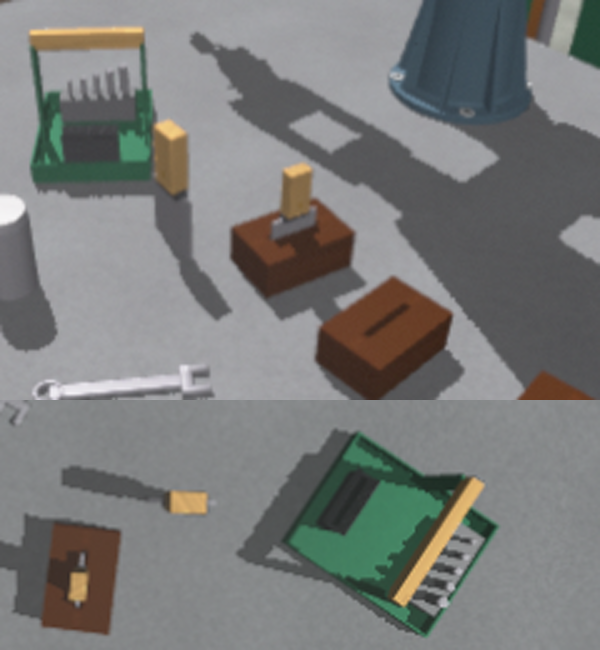

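The block nearest the base is the one at top (243,256), about (499,159) at 524 mm. The other two look-alikes are at 616 and 725 mm. The scraper in it tops out at about 135 mm (10 + 125), which fits the given size. The free-standing one at top (285,226) reaches about 163 mm, so it is too big and a decoy. The crop confirms this: the only scraper standing in a block is at crop (297,200). The caddy is at about (543,-210) with its +y axis at about 55°, and the slot is near (583,-153). I move over the scraper now.

Call:
servo_tool([
  [[0.02,0.045,0],-0.03,-1],
  [[0.04,0.09,0],-0.06,-1],
  [[0.065,0.14,0],-0.1,-1],
  [[0.09,0.19,0],-0.14,-1],
  [[0.115,0.24,0],-0.18,-1],
  [[0.14,0.29,0],-0.22,-1],
  [[0.165,0.34,0],-0.26,-1],
  [[0.19,0.39,0],-0.3,-1],
])

```text
time_s: 1.1
ee_pos: [346.9, -161.5, 404.6]
tcp_rot: [-0.493, 0.493, -0.506, 0.507]
ft_force: [0.3, -0.5, -0.1]
width: 0.998
```

Call:
servo_tool([
  [[0.02,0.045,0],-0.03,-1],
  [[0.04,0.09,0],-0.06,-1],
  [[0.06,0.14,0],-0.09,-1],
  [[0.085,0.19,0],-0.11,-1],
  [[0.11,0.24,0],-0.11,-1],
  [[0.135,0.29,0],-0.11,-1],
  [[0.15,0.323,0],-0.11,-1],
  [[0.15,0.323,0],-0.11,-1],
])

```text
time_s: 2.1
ee_pos: [496.8, 161.7, 404.0]
tcp_rot: [0.466, -0.467, 0.532, -0.531]
ft_force: [-0.5, -0.9, -0.4]
width: 0.999
```

Run:
```python
from h import *
s=sensors.observe(); print(s["time_s"],s["ee_pos"],s["qpos"],s["joint_velocities"].round(3))
w=cap("wrist"); pickle.dump(w,open("w1.pkl","wb")); print(np.round(w["hand_eye"],2), -w["R"].T@w["t"])
save("w1.png",w["pixels"])
P=cloud(w); hsv=cv2.cvtColor(w["pixels"],cv2.COLOR_RGB2HSV);H,S,V=[hsv[...,i].astype(int) for i in range(3)]
for nm,m in(("top",(P[...,2]>131)&(P[...,2]<139)&(H>10)&(H<25)&(S>90)),("blk",(P[...,2]>46)&(P[...,2]<54)&(H<12))):
    n,l,st,ce=cv2.connectedComponentsWithStats(m.astype(np.uint8))
    for i in range(1,n):
        if st[i,4]>60: 
            uv=np.argwhere(l==i)[:,::-1]; X=onplane(w,uv,135 if nm=="top" else 50)[:,:2].astype(np.float32)
            print(nm,ce[i],st[i,4],np.nanmedian(P[l==i][:,2]),cv2.minAreaRect(X),cv2.minAreaRect(P[l==i][:,:2].astype(np.float32)))
```

```text
2.1 [496.83955191 161.74817783 404.0059275 ] [8.72357452e-02 6.39766346e-02 1.73818007e+00 3.23970469e-04
 1.34052787e+00 1.78870656e+00] [-0.048 -0.03   0.038 -0.02   0.009 -0.026]
[[ 1.    0.   -0.    0.5 ]
 [ 0.   -0.32  0.95 30.52]
 [ 0.   -0.95 -0.32 80.9 ]
 [ 0.    0.    0.    1.  ]] [576.95171124 150.71470631 373.39745597]
top [373.96124031  60.79069767] 129 134.73795291689245 ((587.27978515625, 62.15115737915039), (22.2879638671875, 5.627899169921875), 5.512829780578613) ((587.0917358398438, 61.550411224365234), (22.406518936157227, 5.314047336578369), 9.125542640686035)
top [258.02816901 188.50140845] 710 135.2221867415899 ((500.0105285644531, 159.589111328125), (17.17865562438965, 29.279314041137695), 82.56314849853516) ((499.6351623535156, 159.79832458496094), (17.28590202331543, 29.48497200012207), 83.24346160888672)
blk [103.67128713 162.15289958] 7070 50.4282206716553 ((521.8736572265625, 329.1178894042969), (120.16432189941406, 82.88032531738281), 4.538331508636475) ((521.7905883789062, 330.0984191894531), (120.20464324951172, 81.82115173339844), 4.436686992645264)
blk [259.07793687 159.69671331] 6146 50.35768347450082 ((498.40557861328125, 158.77569580078125), (80.07308959960938, 120.31275177001953), 82.18183898925781) ((498.02996826171875, 158.77642822265625), (80.17334747314453, 120.76068878173828), 82.10868835449219)
blk [  3.33333333 230.12380952] 105 49.96578093861476 ((461.9564208984375, 470.9139099121094), (11.730403900146484, 28.44364356994629), 67.14591217041016) ((462.26593017578125, 473.3465576171875), (10.445106506347656, 26.00310516357422), 72.54329681396484)
```

View pics/w1.png

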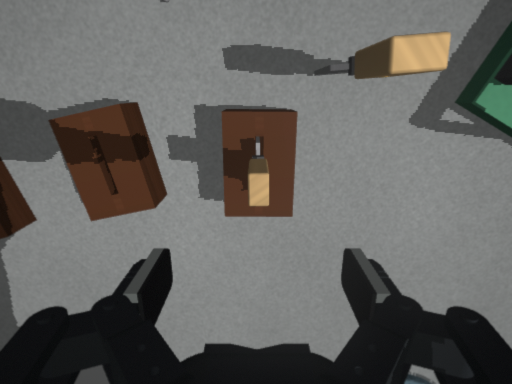

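The wrist picture shows the target scraper's top at (258,188), measured 29 x 17 mm at (500,159.7) in the block at (258,160). The decoy is at (405,55) and the jaws already line up with the thin side. I descend and grip.

Call:
servo_tool([
  [[0.003,-0.002,-0.02],0,-1],
  [[0.003,-0.002,-0.05],0,-1],
  [[0.003,-0.002,-0.08],0,-1],
  [[0.003,-0.002,-0.11],0,-0.6],
  [[0.003,-0.002,-0.13],0,-0.4],
  [[0.003,-0.002,-0.14],0,-0.2],
  [[0.003,-0.002,-0.143],0,0],
  [[0.003,-0.002,-0.143],0,0.2],
])

```text
time_s: 3.15
ee_pos: [499.8, 157.5, 262.3]
tcp_rot: [-0.466, 0.465, -0.532, 0.533]
ft_force: [0.2, -0.4, 0.1]
width: 0.401
```

Call:
servo_tool([
  [[0,0,0],0,0.5],
  [[0,0,0],0,1],
  [[0,0,0],0,1],
  [[0,0,0],0,1],
  [[0,0,0],0,1],
  [[0,0,0],0,1],
])

```text
time_s: 3.9
ee_pos: [500.2, 157.9, 262.7]
tcp_rot: [-0.466, 0.465, -0.532, 0.533]
ft_force: [-0.6, 1.3, 6.3]
width: 0.196
```

Call:
servo_tool([
  [[0,0,0.005],0,1],
  [[0,0,0.015],0,1],
  [[0,0,0.035],0,1],
  [[0,0,0.06],0,1],
  [[0,0,0.09],0,1],
  [[0,0,0.12],0,1],
  [[0,0,0.15],0,1],
  [[0,0,0.17],0,1],
])

```text
time_s: 4.9
ee_pos: [499.5, 157.7, 433.7]
tcp_rot: [-0.466, 0.465, -0.532, 0.533]
ft_force: [-0.3, -0.3, -1.5]
width: 0.205
```

Call:
servo_tool([
  [[0.01,-0.03,0],-0.05,1],
  [[0.02,-0.08,0],-0.12,1],
  [[0.035,-0.13,0],-0.2,1],
  [[0.05,-0.18,0],-0.28,1],
  [[0.06,-0.23,0],-0.36,1],
  [[0.073,-0.275,0],-0.43,1],
  [[0.083,-0.311,0],-0.48,1],
  [[0.083,-0.311,0],-0.48,1],
])

```text
time_s: 5.9
ee_pos: [582.6, -155.9, 431.5]
tcp_rot: [0.324, -0.325, 0.628, -0.628]
ft_force: [0.0, -0.3, -2.1]
width: 0.205
```

Run:
```python
from h import *
s=sensors.observe(); print(s["time_s"],s["ee_pos"],s["ft_force"],s["moment"],s["width"],s["qpos"])
w=cap("wrist"); b=cap("top");a=cap("scene"); pickle.dump((w,a,b),open("w2.pkl","wb"))
save("w2.png",np.hstack([w["pixels"][:, 60:460],cv2.resize(a["pixels"][40:232,140:340],None,fx=2,fy=2)]))
P=cloud(w);V=cv2.cvtColor(w["pixels"],cv2.COLOR_RGB2HSV).astype(int)
print(Ro.from_quat(s["tcp_rot"][[1,2,3,0]]).as_matrix().round(3))
# points
m=(P[...,2]>57)&(P[...,2]<66)
n,l,st,ce=cv2.connectedComponentsWithStats(m.astype(np.uint8))
for i in range(1,n):
    if st[i,4]>60: print("63",ce[i],st[i],cv2.minAreaRect(P[l==i][:,:2].astype(np.float32)))
m=(P[...,2]>168)&(P[...,2]<180)&(V[...,0]>10)&(V[...,0]<25)&(V[...,1]>90)
n,l,st,ce=cv2.connectedComponentsWithStats(m.astype(np.uint8))
for i in range(1,n):
    if st[i,4]>60: print("bar",ce[i],st[i],cv2.minAreaRect(P[l==i][:,:2].astype(np.float32)))
```

```text
5.9 [ 582.57650331 -155.90889622  431.50419696] [ 0.0351011  -0.28726467 -2.10024812] [-0.03762287 -0.0050268   0.0595372 ] 0.20512537581238544 [-4.57936525e-01  2.21808675e-01  1.50390061e+00 -6.19540515e-04
  1.41636091e+00  1.73090224e+00]
[[-0.579 -0.001  0.815]
 [-0.815 -0.    -0.579]
 [ 0.001 -1.    -0.   ]]
63 [58.40727273 96.28      ] [ 35  69  33  56 275] ((772.4656982421875, -20.81885528564453), (22.409229278564453, 57.65338134765625), 57.269107818603516)
63 [244.83660131 164.33769063] [241 133   9  64 459] ((589.448486328125, -145.31080627441406), (9.154296875, 76.11133575439453), 54.22209548950195)
63 [264.03203661 164.80549199] [259 133   9  64 437] ((577.3922119140625, -162.47146606445312), (9.538688659667969, 75.92707061767578), 55.26956558227539)
63 [310.15151515 220.28787879] [301 219  21   5  66] ((486.0768737792969, -171.06788635253906), (24.284482955932617, 5.5058274269104), 66.78428649902344)
bar [339.91651157 184.9898963 ] [ 323  100   36  178 3761] ((543.3621826171875, -212.1186065673828), (16.818218231201172, 150.64402770996094), 54.898414611816406)
```

View pics/w2.png

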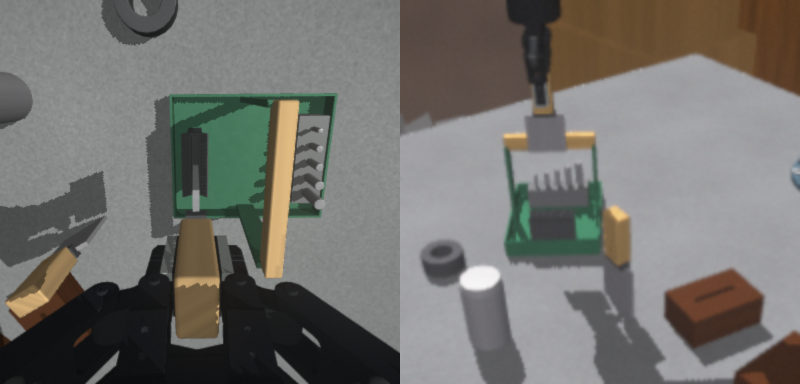

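The wrist view (left) has the slot holder at (193,165), the bar at (283,185) and the blade held in front of them, roughly lined up. The scene view (right) has the blade at (545,130), upright. I now measure the blade in the hand.

Run:
```python
from h import *
w,a,b=pickle.load(open("w2.pkl","rb"))
s=sensors.observe(); print(s["ee_pos"],s["joint_velocities"].round(3))
R=Ro.from_quat(s["tcp_rot"][[1,2,3,0]]).as_matrix(); t=s["ee_pos"]
for nm,c in(("wrist",w),("scene",a),("top",b)):
    P=cloud(c); T=(P-t)@R   # tool coords
    sat=cv2.cvtColor(c["pixels"],cv2.COLOR_RGB2HSV)[...,1]
    m=(np.abs(T[...,0])<15)&(np.abs(T[...,2])<45)&(T[...,1]>192)&(T[...,1]<262)
    Q=T[m]; 
    if len(Q)<20: print(nm,len(Q)); continue
    print(nm,len(Q),"x",np.percentile(Q[:,0],[5,50,95]).round(1),"y",np.percentile(Q[:,1],[1,50,99]).round(1),"z",np.percentile(Q[:,2],[1,50,99]).round(1))
    A=np.c_[np.ones(len(Q)),Q[:,1]-230,Q[:,2]]; print(" x fit",np.linalg.lstsq(A,Q[:,0],rcond=None)[0].round(4))
    low=Q[(Q[:,1]>200)&(Q[:,1]<240)]; print(" z by y",[(y,np.percentile(q[:,2],[3,97]).round(1)) for y in(205,215,225,235,245) for q in[Q[np.abs(Q[:,1]-y)<5]] if len(q)>3])
```

```text
[ 582.30215767 -152.6809649   431.61178919] [ 0.015 -0.009  0.004 -0.001 -0.003 -0.002]
wrist 148 x [0.8 2.4 4.4] y [192.2 215.2 251.8] z [17.8 30.9 31.3]
 x fit [ 1.1734 -0.0079  0.0429]
 z by y [(205, array([30.5, 31.3])), (215, array([30.6, 31.1])), (225, array([30.6, 31.1])), (235, array([30.5, 31.2])), (245, array([30.6, 31. ]))]
scene 363 x [-6.  -3.3  0. ] y [192.7 222.9 253.8] z [-29.8  -0.3  29.4]
 x fit [-3.2243e+00 -3.8000e-03  2.2000e-03]
 z by y [(205, array([-27.9,  27.7])), (215, array([-30.1,  27.8])), (225, array([-27.5,  28.5])), (235, array([-29. ,  27.9])), (245, array([-28.5,  27.3]))]
top 90 x [-1.3 -0.7  1. ] y [192.4 226.9 253.4] z [-31.  -17.7   5.5]
 x fit [-0.8649 -0.0162 -0.0156]
 z by y [(205, array([-28.7, -12.7])), (215, array([-30.6,  -5.6])), (225, array([-30.7,   1.8])), (235, array([-28.9,   4. ])), (245, array([-30. ,   4.4]))]
```

Call:
servo_tool([
  [[0.002,-0.002,-0.01],0.0,1],
  [[0.002,-0.002,-0.03],0.0,1],
  [[0.002,-0.002,-0.05],0.0,1],
  [[0.002,-0.002,-0.07],0.0,1],
  [[0.002,-0.002,-0.08],0.0,1],
  [[0.002,-0.002,-0.08],0.0,1],
  [[0.002,-0.002,-0.08],0.0,1],
  [[0.002,-0.002,-0.08],0.0,1],
])

```text
time_s: 7.05
ee_pos: [584.9, -155.5, 352.7]
tcp_rot: [-0.326, 0.325, -0.627, 0.628]
ft_force: [0.2, 0.3, -1.6]
width: 0.207
```

```bash
cat > m.py <<'E'
from h import *
s=sensors.observe(); R=Ro.from_quat(s["tcp_rot"][[1,2,3,0]]).as_matrix(); t=s["ee_pos"]
w=cap("wrist"); a=cap("scene"); b=cap("top")
s=sensors.observe(); print(s["time_s"],s["ee_pos"],t,s["joint_velocities"].round(3),s["ft_force"].round(1))
x=R[:,0]; print("jaw yaw",np.degrees(np.arctan2(x[1],x[0])))
for nm,c in(("wrist",w),("scene",a),("top",b)):
    P=cloud(c); T=(P-t)@R
    m=(np.abs(T[...,0])<9)&(np.abs(T[...,2])<45)&(T[...,1]>192)&(T[...,1]<256)&(P[...,2]>70)
    Q=T[m]
    if len(Q)>20: print(nm,"blade",len(Q),"x",np.percentile(Q[:,0],[5,50,95]).round(1),"y",np.percentile(Q[:,1],[1,99]).round(1),"z",np.percentile(Q[:,2],[2,50,98]).round(1))
    m=(P[...,2]>58)&(P[...,2]<66)&(np.hypot(P[...,0]-583,P[...,1]+154)<45)
    n,l,st,ce=cv2.connectedComponentsWithStats(m.astype(np.uint8))
    for i in range(1,n):
        if st[i,4]>60: 
            X=P[l==i]; k=cv2.minAreaRect(X[:,:2].astype(np.float32)); d=(np.array([*k[0],0])-t)@R
            print(nm,"lip",st[i,4],np.round(k[0],1),np.round(k[1],1),round(k[2],1),"tool x,z",d[[0,2]].round(1))
save("m.png",np.hstack([w["pixels"][:, 60:460],cv2.resize(a["pixels"][40:232,140:340],None,fx=2,fy=2)]))
pickle.dump((w,a,b,s),open("m.pkl","wb"))
E
python3 m.py
```

```text
7.2 [ 584.72331546 -155.34037039  352.28677725] [ 584.8838041  -155.47377662  352.71094992] [-0.     0.002  0.003 -0.001 -0.001 -0.001] [-0.9 -1.1 -1.3]
jaw yaw -125.19872658736377
wrist blade 155 x [-2.  -0.3  1.6] y [192.1 252.1] z [15.5 28.6 29. ]
wrist lip 554 [ 592.6 -147.5] [ 8.5 68.6] 55.0 tool x,z [-10.9   1. ]
wrist lip 569 [ 578.  -164.8] [ 8.2 72.7] 55.3 tool x,z [11.7 -0.8]
scene blade 322 x [-7.4 -4.3 -1.3] y [192.6 254. ] z [-30.5  -1.4  27.9]
top blade 66 x [-3.  -2.3 -0.6] y [192.4 252.4] z [-32.2 -19.7   1.7]
```

Call:
servo_tool([
  [[-0.001,0.0005,-0.01],0,1],
  [[-0.001,0.0005,-0.02],0,1],
  [[-0.001,0.0005,-0.03],0,1],
  [[-0.001,0.0005,-0.036],0,1],
  [[-0.001,0.0005,-0.042],0,1],
  [[-0.001,0.0005,-0.048],0,1],
  [[-0.001,0.0005,-0.054],0,1],
  [[-0.001,0.0005,-0.056],0,1],
])

```text
time_s: 8.2
ee_pos: [583.5, -154.7, 295.2]
tcp_rot: [0.325, -0.326, 0.628, -0.628]
ft_force: [0.7, -0.1, -1.0]
width: 0.204
```

```bash
python3 -c "
from h import *
s=sensors.observe();print(s['ee_pos'],s['ft_force'],s['moment'],s['width'])"
```

```text
[ 583.47654342 -154.71829752  295.17430628] [ 0.67415556 -0.05275602 -1.03603824] [-0.05062007  0.0091698  -0.00658442] 0.2044861687160677
```

Call:
servo_tool([
  [[0,0,-0.006],0,1],
  [[0,0,-0.012],0,1],
  [[0,0,-0.018],0,1],
  [[0,0,-0.023],0,1],
  [[0,0,-0.027],0,1],
  [[0,0,-0.03],0,1],
  [[0,0,-0.03],0,1],
])

```text
time_s: 9.07
ee_pos: [583.5, -154.7, 265.4]
tcp_rot: [0.325, -0.326, 0.628, -0.628]
ft_force: [-0.3, 0.3, -1.1]
width: 0.204
```

Call:
servo_tool([
  [[0,0,-0.001],0,1],
  [[0,0,-0.001],0,1],
])

```text
time_s: 9.32
ee_pos: [583.6, -154.8, 264.8]
tcp_rot: [-0.325, 0.325, -0.628, 0.628]
ft_force: [0.2, 0.6, -1.5]
width: 0.208
```

Call:
servo_tool([
  [[0,0,-0.001],0,1],
  [[0,0,-0.002],0,1],
  [[0,0,-0.002],0,1],
])

```text
time_s: 9.7
ee_pos: [583.8, -154.7, 262.9]
tcp_rot: [-0.326, 0.325, -0.628, 0.628]
ft_force: [0.4, 0.5, -0.2]
width: 0.204
```

Call:
servo_tool([
  [[0,0,-0.001],0,1],
  [[0,0,-0.001],0,1],
  [[0,0,-0.001],0,1],
])

```text
time_s: 10.07
ee_pos: [583.9, -154.7, 262.7]
tcp_rot: [-0.326, 0.325, -0.628, 0.628]
ft_force: [-1.6, 2.1, 6.4]
width: 0.204
```

Call:
servo_tool([
  [[0,0,0],0,0.4],
  [[0,0,0],0,0.2],
  [[0,0,0],0,0],
  [[0,0,0],0,0],
  [[0,0,0.01],0,0],
  [[0,0,0.03],0,0],
  [[0,0,0.055],0,0],
  [[0,0,0.08],0,0],
])

```text
time_s: 11.08
ee_pos: [583.5, -155.3, 343.9]
tcp_rot: [-0.325, 0.325, -0.627, 0.628]
ft_force: [0.1, -0.1, -0.4]
width: 0.501
```

Call:
servo_tool([
  [[0,0,0.03],0,0],
  [[0,0,0.06],0,-0.3],
  [[0,0,0.09],0,-0.5],
  [[0,0,0.11],0,-0.5],
  [[0,0,0.11],0,-0.5],
])

```text
time_s: 11.7
ee_pos: [583.7, -155.2, 455.1]
tcp_rot: [-0.326, 0.324, -0.626, 0.629]
ft_force: [0.6, -0.8, -0.1]
width: 0.752
```

```bash
cat > n.py <<'E'
from h import *
s=sensors.observe(); w=cap("wrist"); a=cap("scene"); b=cap("top")
s2=sensors.observe(); print(s2["time_s"],s["ee_pos"],s2["ee_pos"],s2["ft_force"].round(1),s2["moment"].round(2))
for nm,c in(("wrist",w),("scene",a),("top",b)):
    P=cloud(c); V=cv2.cvtColor(c["pixels"],cv2.COLOR_RGB2HSV).astype(int)
    wood=(V[...,0]>10)&(V[...,0]<25)&(V[...,1]>90)&(P[...,2]>100)&(P[...,0]>420)&(P[...,0]<680)&(P[...,1]<-60)
    for k,lo,hi,z in(("bar",168,182,175),("scr",120,142,135)):
        n,l,st,ce=cv2.connectedComponentsWithStats((wood&(P[...,2]>lo)&(P[...,2]<hi)).astype(np.uint8))
        for i in range(1,n):
            if st[i,4]>40:
                X=P[l==i]; r=cv2.minAreaRect(X[:,:2].astype(np.float32)); print(nm,k,ce[i].round(),st[i,4],"z",np.percentile(X[:,2],[5,50,95]).round(1),np.round(r[0],1),np.round(r[1],1),round(r[2],1))
pickle.dump((w,a,b,s),open("n.pkl","wb"))
save("n.png",np.hstack([w["pixels"][:, 60:460],cv2.resize(a["pixels"][40:232,140:340],None,fx=2,fy=2)]))
E
python3 n.py
```

```text
11.85 [ 583.66178728 -155.22250459  455.07360801] [ 583.20472414 -154.82587704  450.93298224] [ 0.  -0.6 -0.2] [0.06 0.01 0.02]
wrist bar [335. 170.] 2717 z [171.8 175.2 176.4] [ 552. -218.] [ 16.6 130.1] 55.0
wrist scr [262. 177.] 528 z [126.4 135.1 136.4] [ 580.2 -159.6] [17.6 28.5] 54.7
scene bar [214. 108.] 138 z [168.2 172.2 174.1] [ 546.6 -208.1] [ 18.7 145.8] 54.5
scene scr [214. 129.] 51 z [121.8 130.2 133.9] [ 582.4 -155.3] [18.3 27.6] 62.6
top bar [377. 253.] 216 z [170.6 174.6 177.2] [ 513.6 -191.5] [17.3 81.6] 54.6
top scr [358. 227.] 88 z [123.2 134.1 136.6] [ 579.  -157.7] [18.8 29.5] 53.3
```

View pics/n.png

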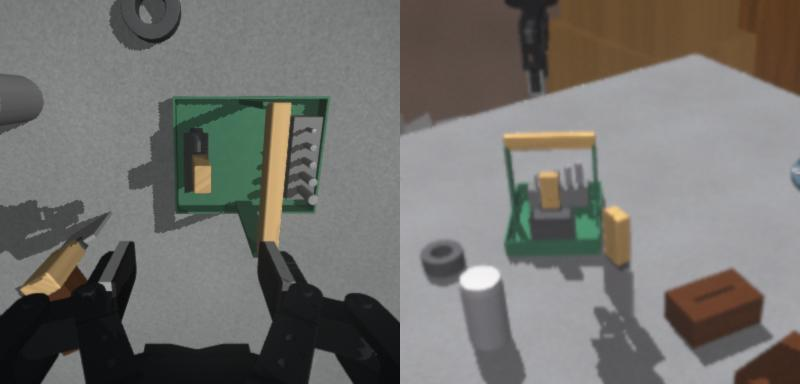

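The scraper's top sits at z = 135 mm (wrist (262,177)), so it is home on the slot floor and leans only within the slot's slack. The bar is at (270,175) in the picture, with its middle at about (543.4,-212.1). I go to the bar.

Call:
servo_tool([
  [[-0.01,-0.015,0],0,-0.5],
  [[-0.025,-0.036,0],0,-0.5],
  [[-0.04,-0.057,0],0,-0.5],
  [[-0.04,-0.057,-0.02],0,-0.5],
  [[-0.04,-0.057,-0.04],0,-0.5],
  [[-0.04,-0.057,-0.055],0,-0.5],
  [[-0.04,-0.057,-0.055],0,-0.5],
  [[-0.04,-0.057,-0.055],0,-0.5],
])

```text
time_s: 12.85
ee_pos: [543.7, -212.0, 397.2]
tcp_rot: [-0.326, 0.325, -0.628, 0.628]
ft_force: [1.2, 0.2, -0.1]
width: 0.747
```

```bash
python3 n.py
python3 - <<'E'
from h import *
s=sensors.observe(); R=Ro.from_quat(s["tcp_rot"][[1,2,3,0]]).as_matrix(); t=s["ee_pos"]
w=cap("wrist"); P=cloud(w);T=(P-t)@R
V=cv2.cvtColor(w["pixels"],cv2.COLOR_RGB2HSV).astype(int)
m=(V[...,0]>10)&(V[...,0]<25)&(V[...,1]>90)&(P[...,2]>171)&(P[...,2]<180)
Q=T[m]; print("bar tool x",np.percentile(Q[:,0],[1,50,99]).round(1),"z",np.percentile(Q[:,2],[1,99]).round(1), t, np.polyfit(Q[:,2],Q[:,0],1))
E
```

```text
13.0 [ 543.70863495 -212.01729636  397.23914782] [ 543.84276397 -211.86186     397.669862  ] [-0.2 -0.4  0.5] [ 0.01 -0.04  0.04]
wrist bar [256. 200.] 4493 z [174.2 175.3 176.3] [ 543.5 -212.2] [ 15.7 150.4] 55.0
wrist scr [181. 194.] 877 z [123.7 134.9 136.2] [ 579.3 -160.2] [17.5 29.7] 55.2
scene bar [215. 108.] 137 z [168.7 172.1 174.3] [ 547.1 -207.5] [ 20.6 145.9] 55.8
scene scr [214. 129.] 49 z [121.5 129.9 133.3] [ 581.1 -156.3] [22.2 26.6] 55.5
top bar [397. 222.] 80 z [170.6 174.8 177.3] [ 588.6 -244. ] [16.5 36.4] 56.4
top bar [377. 253.] 218 z [171.  174.8 177.3] [ 514.4 -191.5] [17.1 82.7] 54.5
top scr [358. 227.] 88 z [121.2 134.6 137.6] [ 578.8 -157.6] [18.3 28.1] 53.0
bar tool x [-7.1  0.3  8. ] z [-73.3  73.7] [ 543.84276397 -211.86186     397.669862  ] [-0.00252241  0.51815531]
```

The bar is centred between the jaws to within 0.5 mm, with its yaw off by less than 0.2°. I descend and grip.

Call:
servo_tool([
  [[0,0,-0.015],0,-0.5],
  [[0,0,-0.035],0,-0.5],
  [[0,0,-0.055],0,-0.5],
  [[0,0,-0.07],0,-0.5],
  [[0,0,-0.078],0,-0.5],
  [[0,0,-0.078],0,-0.2],
  [[0,0,-0.078],0,0.2],
  [[0,0,-0.078],0,0.5],
])

```text
time_s: 14.05
ee_pos: [543.9, -211.9, 319.5]
tcp_rot: [-0.326, 0.325, -0.627, 0.628]
ft_force: [0.1, 0.5, 0.0]
width: 0.25
```

Call:
servo_tool([
  [[0,0,0],0,1],
  [[0,0,0],0,1],
  [[0,0,0],0,1],
  [[0,0,0],0,1],
  [[0,0,0],0,1],
  [[0,0,0],0,1],
])

```text
time_s: 14.8
ee_pos: [543.9, -211.8, 319.5]
tcp_rot: [-0.326, 0.325, -0.627, 0.628]
ft_force: [-0.1, 1.3, 6.4]
width: 0.177
```

Call:
servo_tool([
  [[0,0,0.001],0,1],
  [[0,0,0.003],0,1],
  [[0,0,0.006],0,1],
  [[0,0,0.009],0,1],
  [[0,0,0.012],0,1],
  [[0,0,0.014],0,1],
  [[0,0,0.015],0,1],
  [[0,0,0.015],0,1],
])

```text
time_s: 15.8
ee_pos: [543.6, -211.8, 333.8]
tcp_rot: [-0.325, 0.325, -0.628, 0.628]
ft_force: [-0.5, -0.2, -8.5]
width: 0.181
```

Run:
```python
from h import *
s=sensors.observe();print(s['ee_pos'],s['ft_force'],s['moment'],s['width'])
P=cloud(cap("top"))
for a,b in[(545,-190)]:
    m=(np.hypot(P[...,0]-555,P[...,1]+190)<35)&(P[...,2]<60)&(P[...,2]>0); print(np.nanmedian(P[m][:,2]),m.sum())
    A=np.c_[P[m][:,:2]-[555,-190],np.ones(m.sum())]; print(np.linalg.lstsq(A,P[m][:,2],rcond=None)[0])
```

```text
[ 543.59521574 -211.77511773  333.76355143] [-0.45503967 -0.16203737 -8.50258342] [ 0.05673235 -0.06432994 -0.05076111] 0.18079890787273556
17.225324492390776 252
[-7.23584430e-03 -1.04117329e-02  1.70304823e+01]
```

The wrist carries the full weight (about 8 N) and the tray floor is level to about 0.7°. I continue to 100 mm.

Call:
servo_tool([
  [[0,0,0.004],0,1],
  [[0,0,0.012],0,1],
  [[0,0,0.024],0,1],
  [[0,0,0.037],0,1],
  [[0,0,0.05],0,1],
  [[0,0,0.062],0,1],
  [[0,0,0.072],0,1],
  [[0,0,0.079],0,1],
])

```text
time_s: 16.85
ee_pos: [543.6, -211.8, 413.4]
tcp_rot: [-0.326, 0.325, -0.628, 0.628]
ft_force: [-0.1, -0.6, -8.2]
width: 0.174
```

Call:
servo_tool([
  [[0,0,0.004],0,1],
  [[0,0,0.006],0,1],
  [[0,0,0.006],0,1],
  [[0,0,0.006],0,1],
  [[0,0,0.006],0,1],
  [[0,0,0.006],0,1],
  [[0,0,0.006],0,1],
  [[0,0,0.006],0,1],
])

```text
time_s: 17.85
ee_pos: [543.6, -211.8, 418.7]
tcp_rot: [-0.325, 0.325, -0.628, 0.628]
ft_force: [-0.6, 0.4, -8.7]
width: 0.176
```

Run:
```python
from h import *
s=sensors.observe();print(s['ee_pos'],s['ft_force'].round(1),s['moment'].round(2),s['width'],s["joint_velocities"].round(4))
w=cap("wrist");a=cap("scene");b=cap("top");P=cloud(b)
m=(np.hypot(P[...,0]-555,P[...,1]+190)<35)&(P[...,2]<140)&(P[...,2]>50)
A=np.c_[P[m][:,:2]-[555,-190],np.ones(m.sum())]; print("floor",np.linalg.lstsq(A,P[m][:,2],rcond=None)[0],m.sum())
for nm,c in(("scene",a),("wrist",w)):
    P=cloud(c);V=cv2.cvtColor(c["pixels"],cv2.COLOR_RGB2HSV).astype(int)
    m=(np.hypot(P[...,0]-581,P[...,1]+157)<28)&(V[...,0]>10)&(V[...,0]<25)&(V[...,1]>90)&(P[...,2]>150); 
    if m.sum(): print(nm,"scraper",m.sum(),np.percentile(P[m],[5,50,97],axis=0).round(1))
P=cloud(a)
for k,x,y in(("can",785,0),("collar",764,-210)):
    m=(np.hypot(P[...,0]-x,P[...,1]-y)<45)&(P[...,2]>9); print(k,cv2.minAreaRect(P[m][:,:2].astype(np.float32))[:2])
save("f.png",np.hstack([w["pixels"][:, 60:460],cv2.resize(a["pixels"][40:232,140:340],None,fx=2,fy=2)]))
```

```text
[ 543.61040515 -211.76952415  418.70114016] [-0.6  0.4 -8.7] [ 0.02 -0.03  0.02] 0.17613175401320824 [-0.0002 -0.0019  0.0011 -0.      0.0001  0.0013]
floor [-1.95731850e-03 -5.00179255e-05  1.02187817e+02] 275
scene scraper 177 [[ 574.4 -157.8  178.9]
 [ 585.3 -150.2  206.7]
 [ 596.9 -140.8  233. ]]
wrist scraper 2909 [[ 566.9 -173.2  185.6]
 [ 582.1 -164.6  230.7]
 [ 595.  -151.2  235.4]]
can ((786.3834228515625, -1.6578445434570312), (56.831207275390625, 57.55830383300781))
collar ((763.1663208007812, -211.74472045898438), (69.28715515136719, 66.59989166259766))
```

View pics/f.png

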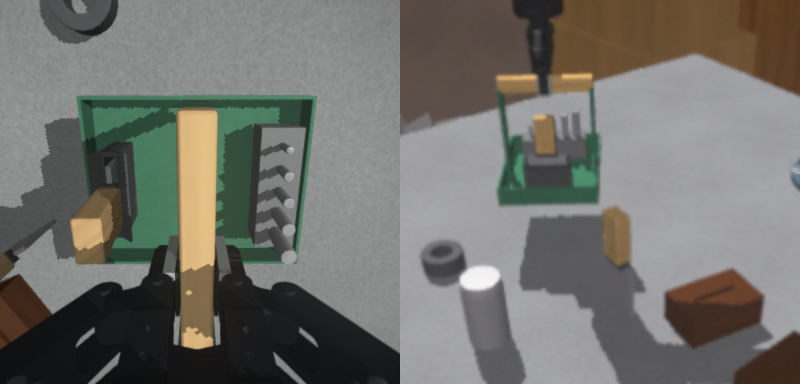

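The wrist view shows the scraper in its slot at (100,215) and the bar gripped. The scene view shows the caddy hanging level, with the can and collar unmoved. I hand in.

```bash
python3 -c "
from bench import manip,sensors
manip.job_done(); s=sensors.observe(); print(s['time_s'],s['ee_pos'],s['ft_force'],s['width'])"
```

```text
the job is handed in; nothing more can be done
the job is handed in; nothing more can be done
```

The scraper is in the caddy's slot, and the arm is holding the caddy by its bar about 99 mm above the bench. I handed the job in at about 18 s.

- **Scraper:** I took it from the block nearest the base and lowered it into the slot until it touched the floor with about 6 N, then let go. Its top measured 135 mm on the bench and about 235 mm after the lift, so it is fully home. It leans a little within the slot's slack.
- **Caddy:** the tray floor measured level to about 0.1° and the arm joints were almost still. The wrist carries about 8.7 N, close to the expected weight of caddy plus scraper.
- **Bystanders:** the can and the collar were within 2 mm of where they started. I did not re-measure the wrench, but the arm never went near it.
- **Disagreement:** the cameras differed by a few millimetres on where the bar and scraper were. I relied on the wrist camera.

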